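Lay out the mirror-mount parts on their outline pads

TASK

The adjustable mirror mount of the laser has been taken apart. Put each of its four black parts (large hand wheel, small hand wheel, clamp bar, mirror carrier) on the white pad that shows its outline, flat, same side up as now, covering its outline and lined up with it. Set each part down gently rather than dropping it, and do not push or tip the amber jar and the steel post base standing among them.

Things in the scene. Friction and masses are not known exactly. Their poses are not given: they have to be found in the camera images.
- big_wheel: Large hand wheel, a loose black hand wheel lying flat: knurled disc 64 mm in diameter and 12 mm thick, above it a hub 26 mm in diameter from 12 to 44 mm height (grip here), and a 12 mm steel spindle end up to 52 mm. Told from the other wheel by its disc (64 against 40 mm). Origin: centre of the underside, z up; its yaw does not matter. 50 to 220 g.
- small_wheel: Small hand wheel, a loose black hand wheel lying flat: knurled disc 40 mm in diameter and 12 mm thick, above it a hub 22 mm in diameter from 12 to 44 mm height (grip here), and a 12 mm steel spindle end up to 52 mm. Told from the other wheel by its disc (40 against 64 mm). Origin: centre of the underside, z up; its yaw does not matter. 50 to 220 g.
- clamp_bar: Clamp bar, a loose plain black bar with a steel screw head near each end, lying flat: 100 mm long (its x), 26 mm wide (its y, grip across this), 30 mm high. Origin: centre of the underside, z up. Either way round is the same. 150 to 260 g.
- carrier: Mirror carrier, a loose black plate with four corners clipped by 10 mm, 80 mm (its x) by 56 mm (its y), 12 mm thick, with an upright block on its middle, 40 mm along x, 22 mm along y (grip across this), reaching from 12 to 48 mm height. Origin: centre of the underside, z up. Either way round is the same. 165 to 290 g.
- pad_big_wheel: Pad with the outline of the large hand wheel: a 70 mm disc. A white rectangular plate fixed to the bench, 110 mm (its x) by 86 mm (its y), 6 mm thick, the dark filled outline flat on its top and centred on it. All four pads are the same but for the outline. Origin: centre of the underside, at bench height; the top is 6 mm above it.
- pad_small_wheel: Pad with the outline of the small hand wheel: a 46 mm disc. A white rectangular plate fixed to the bench, 110 mm (its x) by 86 mm (its y), 6 mm thick, the dark filled outline flat on its top and centred on it. All four pads are the same but for the outline. Origin: centre of the underside, at bench height; the top is 6 mm above it.
- pad_bar: Pad with the outline of the clamp bar: a 104 by 30 mm strip, long side along the pad's x. A white rectangular plate fixed to the bench, 110 mm (its x) by 86 mm (its y), 6 mm thick, the dark filled outline flat on its top and centred on it. All four pads are the same but for the outline. Origin: centre of the underside, at bench height; the top is 6 mm above it.
- pad_carrier: Pad with the outline of the mirror carrier: an 85 by 61 mm rectangle with clipped corners, long side along the pad's x. A white rectangular plate fixed to the bench, 110 mm (its x) by 86 mm (its y), 6 mm thick, the dark filled outline flat on its top and centred on it. All four pads are the same but for the outline. Origin: centre of the underside, at bench height; the top is 6 mm above it.
- lens_jar: Bystander: loose amber jar with a white cap, 38 mm in diameter, 50 mm high, standing among the parts. Origin: centre of its underside.
- post_base: Bystander: loose bare steel post base, a 38 mm foot 8 mm thick with a 25 mm post up to 51 mm, standing among the parts. Origin: centre of its underside.
There are look-alikes about, which are no part of the job. Leave any purple or turquoise look-alike of the big_wheel alone.

How it is judged:
At the end, for the whole second after the job is handed in: Each of the four parts lies flat (within 0.1 rad) on the top of its own pad, its centre within 12 mm of the pad's centre horizontally; the clamp bar and the carrier are in line with their outlines within 0.2 rad, either way round; all are at rest (horizontal distance between big_wheel and pad_big_wheel below 0.012 m and z of big_wheel in the frame of pad_big_wheel between 0.003 and 0.01 m and angle between each of big_wheel, small_wheel, clamp_bar, carrier's own z axis and vertical below 0.1 rad and linear speed of each of big_wheel, small_wheel, clamp_bar, carrier below 0.02 m/s and angular speed of each of big_wheel, small_wheel, clamp_bar, carrier below 0.2 rad/s and horizontal distance between small_wheel and pad_small_wheel below 0.012 m and z of small_wheel in the frame of pad_small_wheel between 0.003 and 0.01 m and horizontal distance between clamp_bar and pad_bar below 0.012 m and z of clamp_bar in the frame of pad_bar between 0.003 and 0.01 m and angle between the x axis of clamp_bar and the x axis of pad_bar, either way round below 0.2 rad and horizontal distance between carrier and pad_carrier below 0.012 m and z of carrier in the frame of pad_carrier between 0.003 and 0.01 m and angle between the x axis of carrier and the x axis of pad_carrier, either way round below 0.2 rad); the robot touches nothing.
It fails at once if the lens jar is shifted by more than 20 mm or tipped (distance of lens_jar from where it was at the start of the episode above 0.02 m or angle between lens_jar's own z axis and vertical above 0.3 rad).
It fails at once if the steel post base is shifted by more than 20 mm or tipped (distance of post_base from where it was at the start of the episode above 0.02 m or angle between post_base's own z axis and vertical above 0.3 rad).
It fails at once if a part is dropped (let go more than about 3 cm above what it lands on) ((height (world z) of big_wheel below 0.03 m and linear speed of big_wheel above 0.8 m/s and not (contact force between the fingers and big_wheel above 0.1 N)) or (height (world z) of small_wheel below 0.03 m and linear speed of small_wheel above 0.8 m/s and not (contact force between the fingers and small_wheel above 0.1 N)) or (height (world z) of clamp_bar below 0.03 m and linear speed of clamp_bar above 0.8 m/s and not (contact force between the fingers and clamp_bar above 0.1 N)) or (height (world z) of carrier below 0.03 m and linear speed of carrier above 0.8 m/s and not (contact force between the fingers and carrier above 0.1 N))).
It also fails if it takes over 128 s, if anything falls off the work surface, if the arm or the gripper's body presses on something with over 40 N, if the wrist force passes 120 N, or if a joint passes its speed limit or range.

ROBOT

A 6-joint arm with a two-finger parallel gripper is mounted at the origin on the work surface. World frame = base frame: x ahead of the robot, y to its left, z up, the work surface at z = 0. Lengths are in m, angles in rad, forces in N, time in s.
With the tool pointing down it reaches from about 0.275 to 0.825 m from the base axis. Payload 4.9 kg.
Tool frame: the origin (TCP) lies midway between the tips of the shut fingers; the grasp point (between the pads) lies 19 mm behind it (bot.grip_depth is the distance from the TCP to the grasp point, in m); y points along the fingers, x is the direction in which the jaws open and shut, and the axes are right-handed (so a half turn about y gives the same grasp; the last joint's range is limited). The gripper opens to 85 mm and grips with 20 to 120 N. Pads are 22 mm wide; open, the fingers measure 114 mm over their backs; the gripper's body (76 mm by 85 mm) begins 54 mm behind the grasp point. The pads swing forward as they close: fully open they stand 13 mm farther back than shut.
Start: joints at [-1.432, 0.326, -0.193, 1.052, 0, 1.437], TCP at [0.148, -0.53, 0.231] pointing down, gripper open.
Joint ranges: [-2.65, 2.65], [-0.97, 1.79], [-1.3, 1.35], [-1.93, 2.1], [-1.47, 1.37], [-3.14, 3.14]. Speed limits (rad/s): [2.57, 2.57, 3.14, 3.14, 3.14, 3.14].

INTERFACE

Orientations are given as a unit quaternion [w, x, y, z].
In Python, from cell import bot gives the robot as it stands. Calls block until the motion is done:
- bot.move_pose(position, orientation): joint-space move of the TCP to a pose.
- bot.move_linear(position, speed=0.15, rotation=None, until_force=None): straight line of the TCP; rotation=None keeps the orientation; speed is the mean speed in m/s. With until_force (N) it stops when the force on the tool has changed by that much, and returns True; else False.
- bot.goto_joints(angles): joint-space move.
- bot.set_gripper(opening, grasp_force=None): opening from 0.0 (shut) to 1.0 (fully open); grasp_force is the grip in N (None keeps the last); returns when the fingers have stopped.
- bot.wait(seconds).
- bot.solve_ik(position, orientation): joint angles nearest the present ones, or None.
- bot.camera(name): name is "side" or "top"; returns the picture (384x512x3 uint8, red, green, blue); there is no depth.
- bot.calibration(name): a dict with "mtx" (3x3 intrinsics, pixels), "extrinsics" (4x4, takes a point from world to camera coordinates). Camera axes: x right, y down, z forward; pixel columns grow to the right and rows downward; lengths in m; the calibration is good to about 2 mm. A picture is of the moment at which its call begins. calibration takes no time and is no camera call.
A pose or a line that the arm cannot do raises bot.PlanningError and nothing moves.
- bot.close_job(): hands the job in, once; it reports no verdict.
Trained networks look in the newest picture that a camera, given by its name, has taken for a name from the list of things; names that differ only in an ending like _2 or _b are one class to them, and where a whole thing is asked for, a point or a joint stands for the part that bears it (a point fixed in the world has none). Each returns a list of dicts, best first, with "confidence" (0 to 1); they miss things now and then, are a little off and sometimes report something else, mostly with a low value. They report only what shows in the picture. A call takes as long as a camera call. They do not tell look-alikes from the thing itself.
- bot.search_frame(camera, thing): "bbox" ([left, top, width, height] in pixels, round what is visible of it).
Readings, each from a call of its own:
- bot.read_clock(): time.
- bot.read_joint_positions(): joint angles.
- bot.read_joint_vel(): joint speeds.
- bot.read_joint_efforts(): joint torques, N m.
- bot.read_position(): TCP position.
- bot.read_tool_rot(): TCP orientation.
- bot.read_ft_force(): force on the tool from outside, world axes, zero at the start.
- bot.read_moment(): the same for the moment, N m.
- bot.read_gripper_width(): opening from 0.0 (shut) to 1.0 (fully open).
Only numpy, scipy, OpenCV 4.12 (cv2) and the standard library are available. Lean on these libraries where they do the work, as an engineer would, in place of code of your own. Each camera call takes 0.05 s, during which the arm holds its last target.

## Working session

There is one attempt and no reset: what is moved stays moved. The work goes in short steps, each a Python script; the robot and the scene stay as the last script left them, time stands still between calls to the robot, and variables do not carry over. Pictures are saved under pics/ and viewed, and the job is handed in when it is done.

```bash
ls; mkdir -p pics
python3 - <<'E'
from cell import bot
import cv2,numpy as np
for n in("top","side"):
    im=bot.camera(n); cv2.imwrite(f"pics/{n}0.png",cv2.resize(im[...,::-1],(800,600),interpolation=cv2.INTER_CUBIC))
    np.save(f"pics/{n}0.npy",im)
    c=bot.calibration(n);print(n,c["mtx"].round(1).tolist(),c["extrinsics"].round(3).tolist())
    for t in("big_wheel","small_wheel","clamp_bar","carrier","pad_big_wheel","pad_small_wheel","pad_bar","pad_carrier","lens_jar","post_base"):
        print(t,[(np.round(d["bbox"]).tolist(),round(d["confidence"],2)) for d in bot.search_frame(n,t)])
print(bot.read_clock(),bot.read_tool_rot(),bot.grip_depth)
E
```

```text
pics
top [[379.8, 0.0, 252.0], [0.0, 379.8, 194.6], [0.0, 0.0, 1.0]] [[-0.018, -1.0, 0.006, 0.011], [-0.981, 0.016, -0.191, 0.528], [0.191, -0.009, -0.981, 0.987], [0.0, 0.0, 0.0, 1.0]]
big_wheel [([241.0, 147.0, 21.0, 22.0], 0.67), ([275.0, 132.0, 24.0, 22.0], 0.67), ([152.0, 123.0, 26.0, 21.0], 0.59), ([203.0, 130.0, 17.0, 22.0], 0.58)]
small_wheel [([89.0, 201.0, 23.0, 10.0], 0.64), ([333.0, 225.0, 41.0, 48.0], 0.53)]
clamp_bar [([228.0, 206.0, 38.0, 24.0], 0.69)]
carrier [([165.0, 163.0, 30.0, 21.0], 0.91)]
pad_big_wheel [([331.0, 227.0, 43.0, 45.0], 0.6)]
pad_small_wheel [([144.0, 225.0, 45.0, 46.0], 0.76)]
pad_bar [([383.0, 181.0, 35.0, 38.0], 0.83)]
pad_carrier [([305.0, 151.0, 41.0, 39.0], 0.86)]
lens_jar [([203.0, 189.0, 18.0, 11.0], 0.53)]
post_base [([293.0, 192.0, 11.0, 13.0], 0.68)]
side [[355.0, 0.0, 253.2], [0.0, 355.0, 189.9], [0.0, 0.0, 1.0]] [[-0.988, -0.154, 0.024, 0.544], [-0.104, 0.53, -0.842, 0.087], [0.117, -0.834, -0.539, 0.946], [0.0, 0.0, 0.0, 1.0]]
big_wheel [([175.0, 201.0, 31.0, 30.0], 0.91), ([203.0, 164.0, 23.0, 20.0], 0.75), ([209.0, 185.0, 23.0, 21.0], 0.63)]
small_wheel [([230.0, 313.0, 20.0, 26.0], 0.65), ([210.0, 186.0, 23.0, 16.0], 0.62)]
clamp_bar [([272.0, 187.0, 23.0, 31.0], 0.89)]
carrier [([205.0, 225.0, 24.0, 35.0], 0.67), ([296.0, 152.0, 37.0, 19.0], 0.29)]
pad_big_wheel [([297.0, 154.0, 38.0, 14.0], 0.71)]
pad_small_wheel [([277.0, 254.0, 63.0, 37.0], 0.66), ([210.0, 184.0, 22.0, 21.0], 0.45)]
pad_bar [([264.0, 136.0, 28.0, 10.0], 0.66)]
pad_carrier [([231.0, 156.0, 37.0, 15.0], 0.64)]
lens_jar [([247.0, 205.0, 14.0, 27.0], 0.66)]
post_base [([262.0, 163.0, 11.0, 18.0], 0.53)]
1.1 [ 0.56334818 -0.56334596  0.42735981 -0.42736839] 0.0187
```

View pics/top0.png

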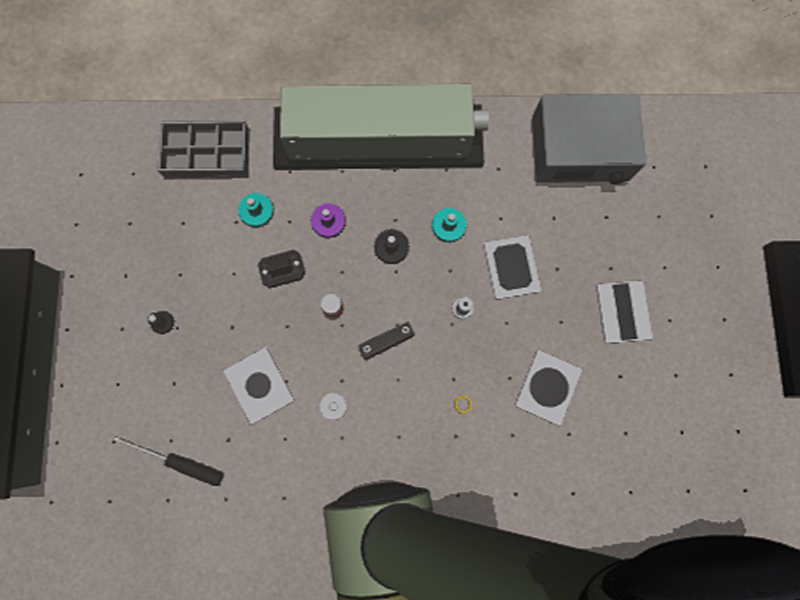

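View pics/side0.png

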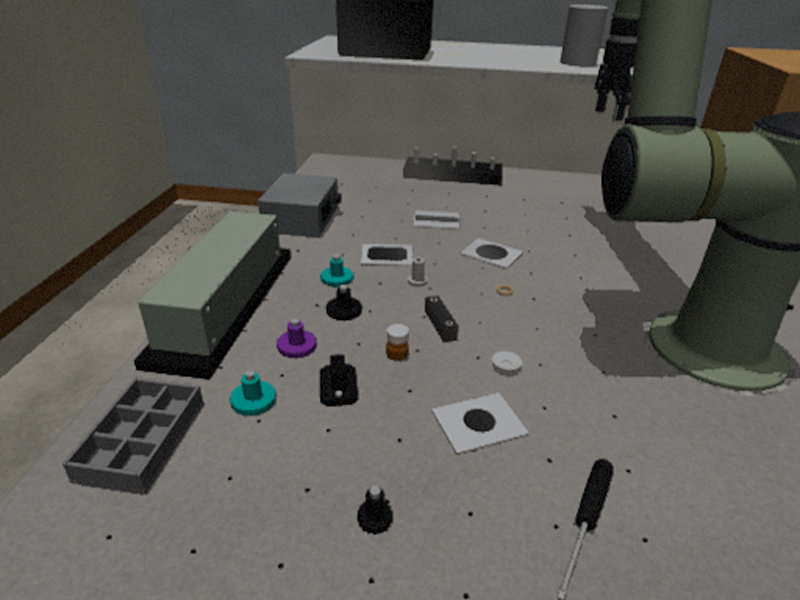

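Run:
```python
import cv2,numpy as np
t=np.load("pics/top0.npy")[...,::-1];s=np.load("pics/side0.npy")[...,::-1]
def c(im,x,y,w=50,h=50): 
    return cv2.resize(im[y-h//2:y+h//2,x-w//2:x+w//2],(260,260),interpolation=cv2.INTER_NEAREST)
r1=np.hstack([c(t,250,157),c(t,180,172),c(t,248,217)])
r2=np.hstack([c(t,102,205),c(s,220,192),c(s,240,325)])
cv2.imwrite("pics/crop0.png",np.vstack([r1,r2]))
cv2.imwrite("pics/crop1.png",cv2.resize(t[115:275,80:430],(800,366),interpolation=cv2.INTER_NEAREST))
```

```text
(no output)
```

View pics/crop0.png

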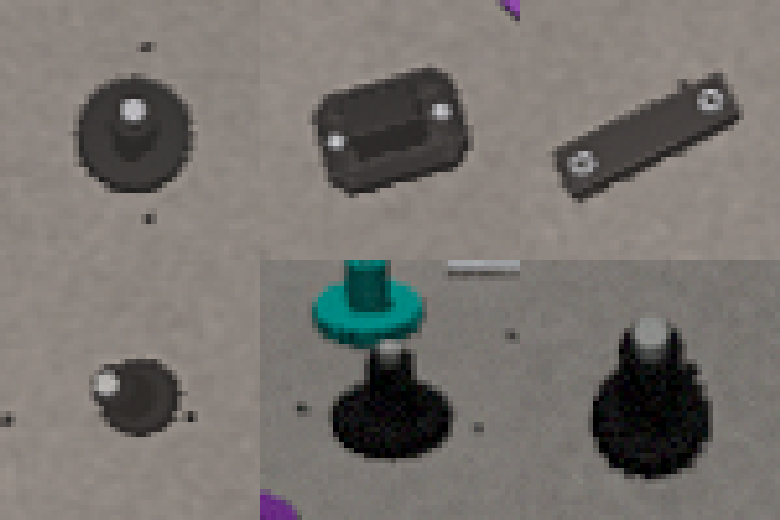

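```bash
cat > loc.py <<'E'
import cv2,numpy as np
from scipy.optimize import minimize
def cyl(r,z0,z1,n=32):
    a=np.linspace(0,2*np.pi,n,endpoint=False)
    return np.array([[r*np.cos(t),r*np.sin(t),z] for z in(z0,z1) for t in a])
def pris(pts,z0,z1): return np.array([[x,y,z] for z in(z0,z1) for x,y in pts])
def rect(a,b,c=0.0):
    a/=2;b/=2
    return [(s*x,t*y) for s in(1,-1) for t in(1,-1) for x,y in((a-c,b),(a,b-c))]
M={"big_wheel":[cyl(.032,0,.012),cyl(.013,.012,.044),cyl(.006,.044,.052)],
"small_wheel":[cyl(.020,0,.012),cyl(.011,.012,.044),cyl(.006,.044,.052)],
"clamp_bar":[pris(rect(.1,.026),0,.03)],
"carrier":[pris(rect(.08,.056,.01),0,.012),pris(rect(.04,.022),.012,.048)],
"jar":[cyl(.019,0,.05)],"post":[cyl(.019,0,.008),cyl(.0125,.008,.051)],
"pad":[pris(rect(.11,.086),0,.006)]}
OUT={"pad_big_wheel":cyl(.035,.006,.0061),"pad_small_wheel":cyl(.023,.006,.0061),"pad_bar":pris(rect(.104,.03),.006,.0061),"pad_carrier":pris(rect(.085,.061,.01),.006,.0061)}
def proj(P,cal):
    E=cal["extrinsics"];q=P@E[:3,:3].T+E[:3,3];u=q@cal["mtx"].T
    return u[:,:2]/u[:,2:]
def ray(uv,cal,z):
    E=cal["extrinsics"];R=E[:3,:3];o=-R.T@E[:3,3]
    d=R.T@np.linalg.solve(cal["mtx"],[uv[0],uv[1],1.]);return (o+d*(z-o[2])/d[2])[:2]
S=8
def place(m,p,z=0):
    c,s=np.cos(p[2]),np.sin(p[2]);return m@np.array([[c,s,0],[-s,c,0],[0,0,1]])+[p[0],p[1],z]
def sil(parts,p,cal,x0,y0,W,H,z=0):
    im=np.zeros((H*S,W*S),np.uint8)
    for m in parts:
        u=(proj(place(m,p,z),cal)-[x0-.5,y0-.5])*S
        cv2.fillConvexPoly(im,cv2.convexHull(np.round(u).astype(np.int32)),1)
    return cv2.resize(im.astype(np.float32),(W,H),interpolation=cv2.INTER_AREA)
def soft(im,uv,w,thr):
    """mask of the blob near uv differing from bench"""
    x0,y0=int(uv[0]-w),int(uv[1]-w);c=im[y0:y0+2*w,x0:x0+2*w].astype(float)
    bg=np.median(c.reshape(-1,3),0);bgm=np.median(np.vstack([c[0],c[-1],c[:,0],c[:,-1]]),0)
    d=np.abs(c-bgm).max(2);b=(d>thr).astype(np.uint8)
    n,l,st,ce=cv2.connectedComponentsWithStats(b)
    k=max(range(1,n),key=lambda i:st[i,4]/(1+np.hypot(*(ce[i]-w))/4))
    b=(l==k).astype(np.uint8);cs,_=cv2.findContours(b,cv2.RETR_EXTERNAL,cv2.CHAIN_APPROX_NONE)
    cv2.drawContours(b,cs,-1,1,-1);return b,x0,y0
def fit(parts,views,p0,yaw=True,z=0,yaws=None):
    """views: list (mask,x0,y0,cal)"""
    def cost(p):
        q=p if yaw else (p[0],p[1],0.)
        return sum(np.abs(sil(parts,q,cal,x0,y0,m.shape[1],m.shape[0],z)-m).sum()/m.sum() for m,x0,y0,cal in views)
    best=None
    for y in (np.linspace(0,np.pi,9)[:-1] if yaws is None else yaws) if yaw else [0]:
        s=np.array([[*p0,y]]*4)+np.array([[0,0,0],[.01,0,0],[0,.01,0],[0,0,.25]])
        if not yaw:s=s[:3,:2]
        r=minimize(cost,s[0],method="Nelder-Mead",options=dict(initial_simplex=s,xatol=1e-4,fatol=1e-4,maxiter=150))
        if best is None or r.fun<best.fun:best=r
    return best.x,best.fun/len(views)
E
cat > run1.py <<'E'
from loc import *
from cell import bot
import json
t=np.load("pics/top0.npy");s=np.load("pics/side0.npy");ct,cs=bot.calibration("top"),bot.calibration("side")
T={"big_wheel":(250,157),"small_wheel":(102,205),"clamp_bar":(247,217),"carrier":(180,172),"jar":(212,195),"post":(296,196),
"pad_big_wheel":(351,248),"pad_small_wheel":(166,247),"pad_bar":(399,199),"pad_carrier":(328,171)}
R={}
for n,uv in T.items():
    parts=M["pad"] if n[:3]=="pad" else M[n]
    w=32 if n[:3]=="pad" else 22
    p0=ray(uv,ct,.01);yaw=n not in("big_wheel","small_wheel","jar","post")
    m,x0,y0=soft(t,uv,w,28);uvs=proj(np.array([[*p0,.015]]),cs)[0]
    xt,ft=fit(parts,[(m,x0,y0,ct)],p0,yaw)
    ws=36 if n in("pad_small_wheel",) else 24
    m2,x2,y2=soft(s,uvs,ws,28)
    xs,fs=fit(parts,[(m2,x2,y2,cs)],xt[:2],yaw,yaws=[xt[-1]])
    R[n]=list(xt);print(n,"top",xt.round(4),round(ft,3),"side",xs.round(4),round(fs,3),"area",m.sum(),m2.sum())
json.dump(R,open("loc.json","w"))
g=[t.copy(),s.copy()];g=[cv2.resize(a,None,fx=3,fy=3,interpolation=cv2.INTER_NEAREST) for a in g]
for n,p in R.items():
    q=p if len(p)==3 else [*p,0]
    for m in (M["pad"]+[OUT[n]] if n[:3]=="pad" else M[n]):
        for a,c in zip(g,(ct,cs)):
            cv2.polylines(a,[cv2.convexHull(np.round((proj(place(m,q),c)+.5)*3).astype(np.int32))],True,(255,0,0),1)
cv2.imwrite("pics/ov_top.png",g[0][360:840,240:1040:, ::-1] if 0 else g[0][340:840,230:1290,::-1][:, :][:, :1060].copy()[:, :][:,:800])
cv2.imwrite("pics/ov_top2.png",g[0][340:840,500:1290,::-1]);cv2.imwrite("pics/ov_side.png",g[1][390:990,500:1200,::-1])
E
python3 run1.py
```

```text
big_wheel top [0.6474 0.0052] 0.057 side [0.6462 0.0083] 0.458 area 408 609
small_wheel top [0.5115 0.4228] 0.086 side [0.509  0.4266] 0.138 area 200 501
clamp_bar top [0.4696 0.0182 2.011 ] 0.074 side [0.4686 0.0199 2.0089] 0.057 area 407 402
carrier top [0.6083 0.2088 1.8441] 0.045 side [0.606  0.2122 1.8661] 0.046 area 557 700
jar top [0.5305 0.1134] 0.113 side [0.5302 0.1181] 0.146 area 184 310
post top [ 0.528  -0.1228] 0.179 side [ 0.5279 -0.1401] 1.01 area 136 335
pad_big_wheel top [ 0.3827 -0.2709 -0.4583] 0.07 side [ 0.3785 -0.272  -0.4416] 0.282 area 1201 352
pad_small_wheel top [0.3956 0.2463 0.5102] 0.075 side [0.395  0.247  0.5011] 0.113 area 1202 1403
pad_bar top [ 0.5175 -0.4177  0.0784] 0.079 side [ 0.5175 -0.4279  0.07  ] 0.387 area 1139 227
pad_carrier top [ 0.6051 -0.2192  0.1521] 0.069 side [ 0.6047 -0.2223  0.1691] 0.37 area 1064 447
```

View pics/ov_top.png

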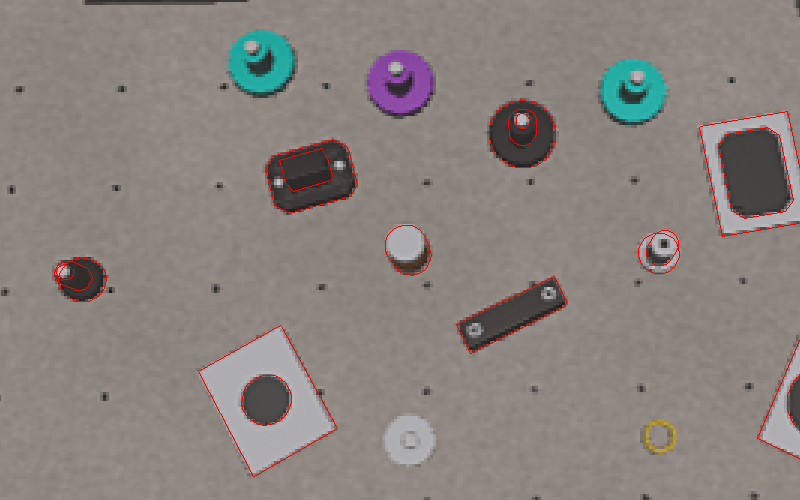

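View pics/ov_top2.png

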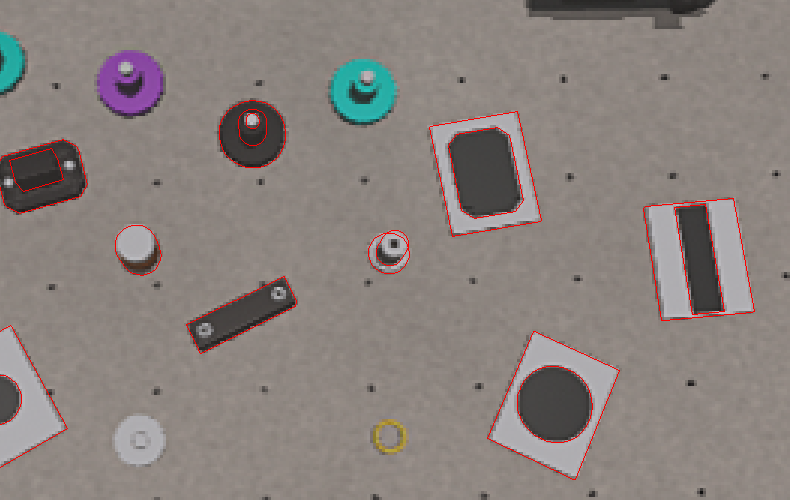

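View pics/ov_side.png

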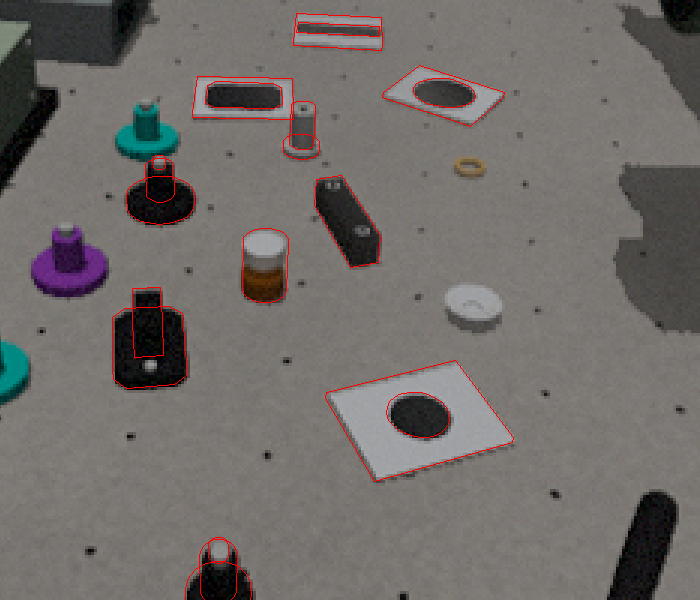

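Big-wheel candidates in the top view are turquoise (164,134), purple (210,141), turquoise (288,143) and black (250,157). The black one fits: the enlarged crop shows a wide black disc. The model overlays match the picture closely. I'll start with the clamp bar.

```bash
cat > act.py <<'E'
import numpy as np,json
from scipy.spatial.transform import Rotation as Ro
from cell import bot
L=json.load(open("loc.json"))
def q(psi):
    c,s=np.cos(psi),np.sin(psi);R=np.array([[c,0,-s],[s,0,c],[0,-1,0]])
    x=Ro.from_matrix(R).as_quat();return np.array([x[3],*x[:3]])
def best(xy,psi,z,ref):
    o=[]
    for k in(-1,0,1,2):
        j=bot.solve_ik([*xy,z],q(psi+k*np.pi))
        if j is not None:o.append((abs(j[5])+0.2*np.abs(np.array(j)-ref).sum(),psi+k*np.pi,np.array(j)))
    return min(o,key=lambda a:a[0])
def pick(xy,psi,ztcp,opening=.7,force=50,zh=.16):
    j=np.array(bot.read_joint_positions());c,p,_=best(xy,psi,zh,j)
    bot.set_gripper(opening)
    bot.move_pose([*xy,zh],q(p))
    hit=bot.move_linear([*xy,ztcp],speed=.1,until_force=8)
    print("psi",p,"hit",hit,"tcp",np.round(bot.read_position(),4))
    bot.set_gripper(0.0,force)
    w=bot.read_gripper_width();print("width mm",w*85);z=bot.read_position()[2]
    bot.move_linear([*xy,zh],speed=.15)
    print("lifted width",bot.read_gripper_width()*85,"f",np.round(bot.read_ft_force(),2))
    return p,z
def put(xy,psi,z,opening=.7,zh=.16):
    j=np.array(bot.read_joint_positions());c,p,_=best(xy,psi,zh,j)
    bot.move_pose([*xy,zh],q(p))
    bot.move_linear([*xy,z+.006+.012],speed=.12)
    hit=bot.move_linear([*xy,z+.006-.003],speed=.02,until_force=4)
    print("put hit",hit,np.round(bot.read_position(),4),"expected z",z+.006)
    bot.set_gripper(opening);bot.wait(.2)
    bot.move_linear([*xy,zh],speed=.15)
    print("clock",bot.read_clock())
E
python3 - <<'E'
from act import *
print(q(0), Ro.from_quat(np.array(bot.read_tool_rot())[[1,2,3,0]]).as_matrix().round(2).tolist())
x,y,a=L["clamp_bar"]
p,z=pick((x,y+.001),a+np.pi/2,.008)
print(p,z,bot.read_clock());json.dump([p,z],open("g.json","w"))
E
```

```text
[-0.70710678  0.70710678  0.          0.        ] [[0.27, 0.0, 0.96], [-0.96, -0.0, 0.27], [0.0, -1.0, 0.0]]
psi 0.44021913338838603 hit False tcp [0.47   0.0192 0.0085]
width mm 25.281736421365974
lifted width 24.97935210693495 f [ 0.7   0.07 -1.37]
0.44021913338838603 0.008484283995461573 7.0
```

Run:
```python
from act import *
import cv2
p,z=json.load(open("g.json"))
x,y,a=L["pad_bar"]
put((x,y+.001),a+np.pi/2,z)
x,y,a=L["carrier"]
p,z=pick((x,y+.0015),a+np.pi/2,.017)
for n in("top","side"):
    im=bot.camera(n);cv2.imwrite(f"pics/{n}1.png",cv2.resize(im[...,::-1],(800,600)));np.save(f"pics/{n}1.npy",im)
json.dump([p,z],open("g.json","w"));print(bot.read_clock())
```

```text
put hit True [ 0.5175 -0.4167  0.0145] expected z 0.014484283995461573
clock 12.2667
psi 9.698080512840225 hit False tcp [0.6089 0.2104 0.0177]
width mm 21.27470235237458
lifted width 21.2203440259038 f [ 0.16  0.51 -2.04]
17.95
```

View pics/top1.png

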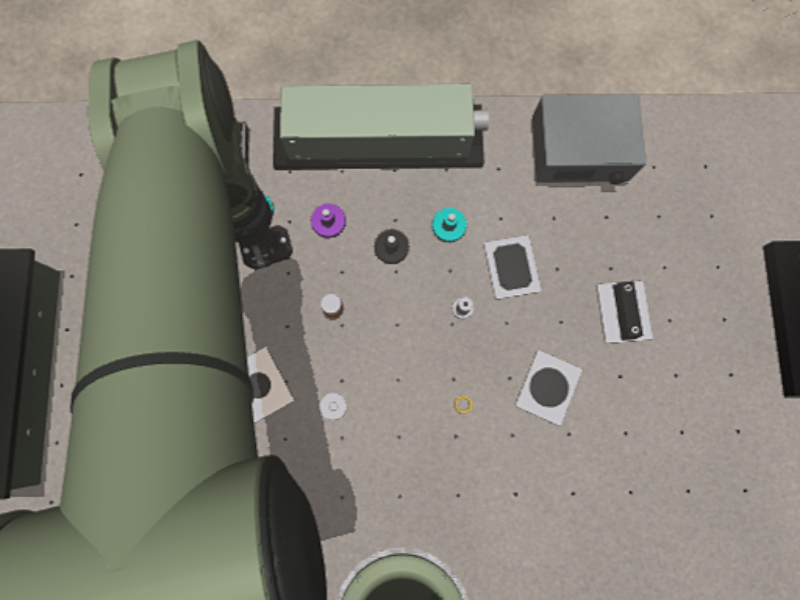

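View pics/side1.png

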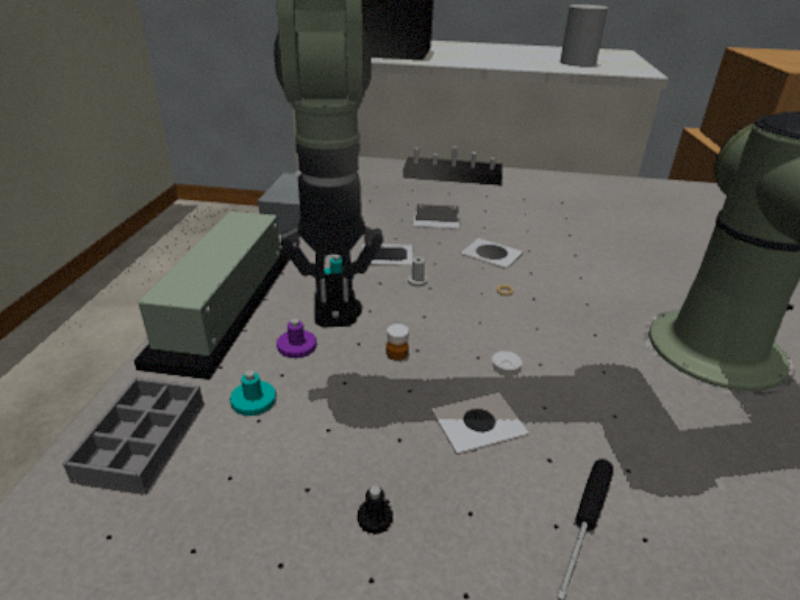

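The bar sits on its pad at native top (402,199). The carrier is held and hangs level. Next I place it, then the wheels.

```bash
python3 - <<'E'
from act import *
import cv2
p,z=json.load(open("g.json"))
x,y,a=L["pad_carrier"]
put((x,y+.001),a+np.pi/2,z)
x,y=L["big_wheel"]
p,z=pick((x,y+.001),0.,.017)
x,y,a=L["pad_big_wheel"]
put((x,y+.001),0.,z)
x,y=L["small_wheel"]
p,z=pick((x-.001,y+.0015),np.arctan2(y,x),.017)
x,y,a=L["pad_small_wheel"]
put((x,y+.001),np.arctan2(y,x),z)
bot.goto_joints([-1.432, 0.326, -0.193, 1.052, 0, 1.437])
for n in("top","side"):
    im=bot.camera(n);cv2.imwrite(f"pics/{n}2.png",cv2.resize(im[...,::-1],(800,600)));np.save(f"pics/{n}2.npy",im)
print(bot.read_clock())
E
cat > chk.py <<'E'
from loc import *
from cell import bot
import json,sys
k=sys.argv[1]
t=np.load(f"pics/top{k}.npy");ct=bot.calibration("top");L=json.load(open("loc.json"))
for n,o in(("clamp_bar","pad_bar"),("carrier","pad_carrier"),("big_wheel","pad_big_wheel"),("small_wheel","pad_small_wheel")):
    pad=L[o];uv=proj(np.array([[*pad[:2],.02]]),ct)[0];w=32;x0,y0=int(uv[0]-w),int(uv[1]-w)
    g=t[y0:y0+2*w,x0:x0+2*w].astype(float).max(2)
    S_=sil(M["pad"],pad,ct,x0,y0,2*w,2*w)
    # dark mask; outline not covered counts as dark too, so mark both parts
    m=(g<95).astype(np.uint8);nn,l,st,_=cv2.connectedComponentsWithStats(m);i=1+np.argmax(st[1:,4]);m=(l==i).astype(np.uint8)
    cs_,_=cv2.findContours(m,cv2.RETR_EXTERNAL,cv2.CHAIN_APPROX_NONE);cv2.drawContours(m,cs_,-1,1,-1)
    yaw=n in("clamp_bar","carrier")
    x,f=fit(M[n],[(m,x0,y0,ct)],pad[:2],yaw,z=.006,yaws=[pad[2]])
    print(n,"off mm",((np.array(x[:2])-pad[:2])*1e3).round(1),"yaw",round(x[2]-pad[2],3) if yaw else "",round(f,3))
E
python3 chk.py 2
python3 - <<'E'
import numpy as np,cv2
t=np.load("pics/top2.npy")[...,::-1]
c=lambda x,y:cv2.resize(t[y-30:y+30,x-30:x+30],(300,300),interpolation=cv2.INTER_NEAREST)
cv2.imwrite("pics/crop2.png",np.vstack([np.hstack([c(400,199),c(328,171)]),np.hstack([c(351,248),c(166,247)])]))
E
```

```text
put hit True [ 0.6049 -0.2181  0.0235] expected z 0.023494129515887655
clock 23.0333
psi 0.0 hit False tcp [0.648  0.0062 0.0178]
width mm 24.20279889988945
lifted width 24.309580057236538 f [ 0.18 -0.59 -2.28]
put hit True [ 0.3826 -0.2699  0.0236] expected z 0.023609446855833778
clock 33.0583
psi 6.973969605589978 hit False tcp [0.511  0.4247 0.0178]
width mm 20.595048289012997
lifted width 20.48104970212777 f [-0.5   0.01 -1.64]
put hit True [0.3956 0.2473 0.0235] expected z 0.02357324117495626
clock 43.2417
46.2167
clamp_bar off mm [-0.9  0.2] yaw -0.007 0.059
carrier off mm [-0.2  1.2] yaw 0.009 0.07
big_wheel off mm [-0.2  1.9] yaw  0.066
small_wheel off mm [-0.6 -0.7] yaw  0.239
```

View pics/crop2.png

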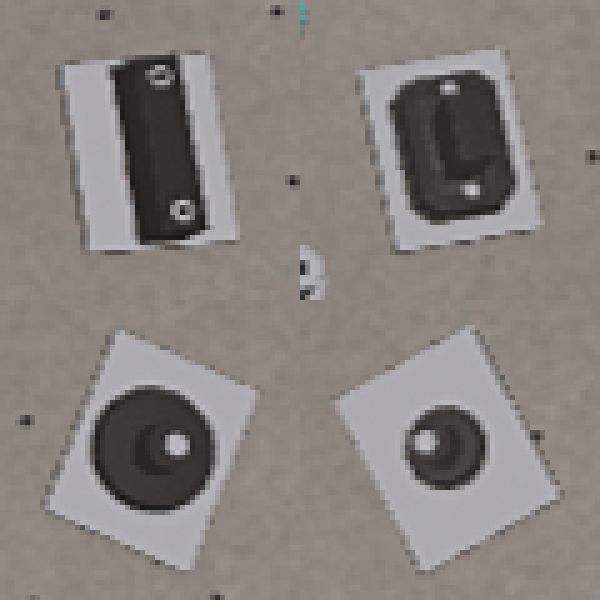

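View pics/side2.png

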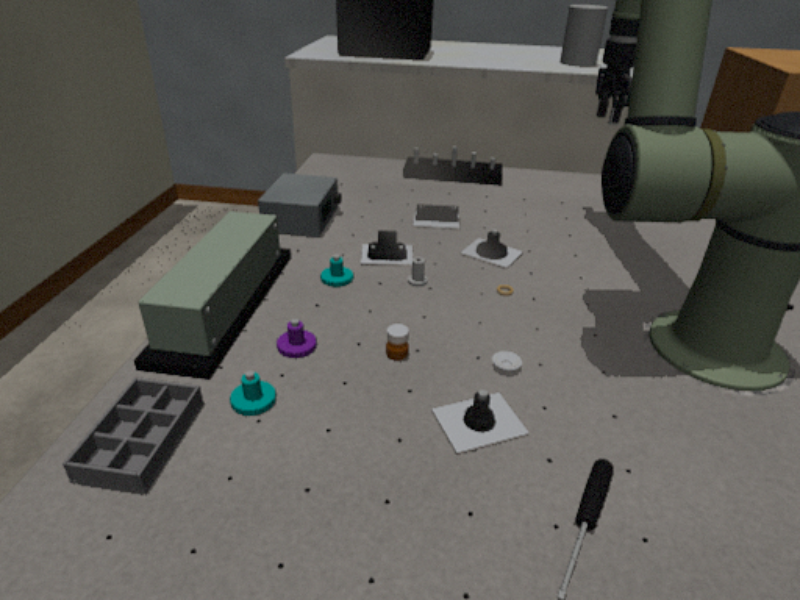

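View pics/top2.png

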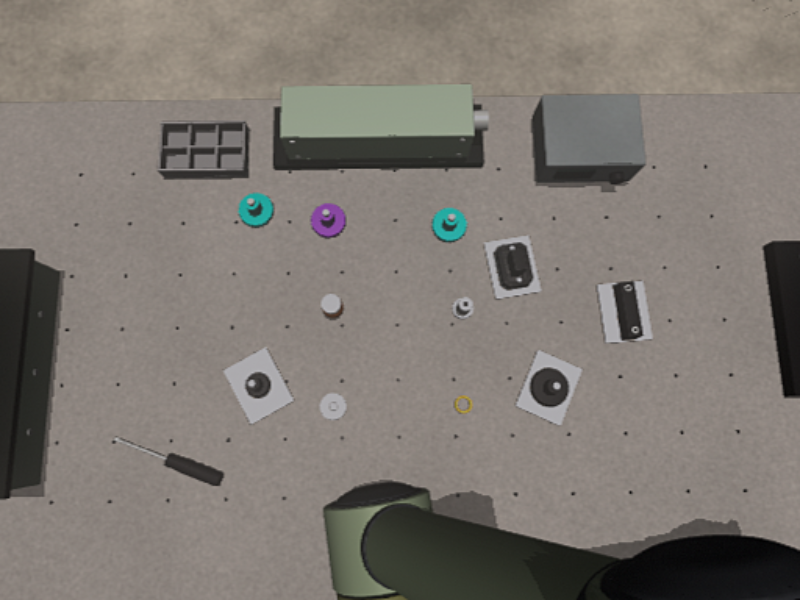

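All four parts lie flat on their pads: bar (402,199), carrier (328,171), big wheel (352,248) and small wheel (165,246), native top pixels. The jar (212,195) and post (296,196) haven't moved. I'm handing the job in.

```bash
python3 -c "
from cell import bot
bot.close_job()"
```

```text
the job is handed in; nothing more can be done
```

I put the clamp bar, mirror carrier, large hand wheel and small hand wheel on their own pads and handed the job in at about 46 s of the 128 s allowed. Each part was lowered until it touched its pad before I let go.

- **Position:** the last top-camera check puts every part within about 2 mm of its pad's centre. The bar and the carrier are within 0.01 rad of their outlines.
- **Weaker check:** the small wheel's fit residual was high (0.24, against about 0.06 for the others). I put this down to the exposed rim of its 46 mm outline counting as part of the wheel. In the enlarged crop the wheel looks centred.
- **Left alone:** the jar, the post base and the coloured look-alikes show no movement between the first and last pictures, judged by eye. The arm was back at its start pose, clear of everything.

The final check is from camera images only, and the job gave no verdict back.

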